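Slide the door wedge under the key tray's spring flap

ROBOT

A 6-joint arm with a two-finger parallel gripper is mounted at the origin on the work surface. World frame = base frame: x ahead of the robot, y to its left, z up, the work surface at z = 0. Lengths are in m, angles in rad, forces in N, time in s.
With the tool pointing down it reaches from about 0.35 to 0.975 m from the base axis. Payload 7.1 kg.
Tool frame: the origin (TCP) lies on the centre line of the jaws, within the pads' length; the fingertips stand 8 mm ahead of it and the grasp point (between the pads) lies 11 mm behind it; z points along the fingers, y is the line along which they close (so a half turn about z gives the same grasp; the last joint's range is limited). The gripper opens to 88 mm and grips with 3 to 60 N. Pads are 20 mm wide; open, the fingers measure 115 mm over their backs; the gripper's body (75 mm by 178 mm) begins 61 mm behind the grasp point.
Start: joints at [1.304, 0.423, 1.63, -0, 1.089, -0.019], TCP at [0.153, 0.606, 0.202] pointing down, gripper open.
Joint ranges: [-3, 3], [-0.9, 2.11], [0.09, 2.58], [-1.31, 4.45], [0.11, 2.69], [-2.54, 2.54]. Speed limits (rad/s): [2.39, 2.39, 3.01, 3.14, 3.14, 3.14].

INTERFACE

Orientations are given as [roll, pitch, yaw] about the fixed x, y, z axes, in that order (R = Rz(yaw) Ry(pitch) Rx(roll)).
In Python, from rig import env gives the robot as it stands. The module is installed in compiled form; this text tells all that it offers.
- The arm moves only by the tool arm_command, never from a script. Its argument "plan" is a list of rows, each an object with "offset": the shift along the tool's x, y, z in cm, a list of three; "spin": the turn about the tool's z in rad. In form: [{"offset": [x, y, z], "spin": spin}, ...]. A call has exactly 5 rows; each row shifts and turns the commanded pose from where the row before left it, along the tool's axes as they then stand; what a row does not reach is not made up. A row lasts 1/8 s, in which the tool goes at most 62.5 mm and 10.7 degrees, less where a joint would pass 70% of its speed; a pose out of reach is approached as far as the arm can. A call is refused whole if a number of a shift passes 6.25 or a number of a turn 0.188, either way. A call with a gripper value outside its range is refused whole. "claw" is the finger opening in cm, from 0 to 8.78, set as the call begins (left out, the last holds). The fingers move at their own pace and stop on an object; "force" is the grip in N (left out, the last holds). Time passes only in rows, so rows that do not move let the fingers close, or fill a call up. It gives the time, the measured TCP pose, the force, the opening and the grip force at its end, in the units of the state.
- env.get_state(): the state, without advancing time (a new reading comes with each control period).
- env.snapshot(name): name is "side" or "top"; returns the picture (420x560x3 uint8, red, green, blue); there is no depth.
- env.camera_model(name): a dict with "camera_matrix" (3x3 intrinsics, pixels), "k1" (the pictures are not rectified: a ray, as slopes to the right and down, at radius r is drawn at 1 + k1 r^2 times it, then the intrinsics apply), "rvec" (rotation vector, rad) and "tvec" (3), from world to camera coordinates, as OpenCV has them. Camera axes: x right, y down, z forward; pixel columns grow to the right and rows downward; lengths in m; the calibration is good to about 2 mm. A picture is of the moment at which its call begins. camera_model takes no time and is no camera call.
- env.sign_off(): hands the job in; it is judged then, once.
The state is a dict: "clock": time; "joint_positions": joint angles; "qvel": joint speeds; "joint_torque": joint torques, N m; "tool_pos": TCP position; "tcp_rot": TCP orientation; "wrist_force": force on the tool from outside, world axes, zero at the start; "wrist_torque": the same for the moment, N m; "finger_gap": finger opening in m; "grip_force": force on a finger pad.
Only numpy, scipy, OpenCV 4.12 (cv2) and the standard library are available. Lean on these libraries where they do the work, as an engineer would, in place of code of your own. Each camera call takes 0.05 s, during which the arm holds its last target. There are 200 camera calls.

TASK

Put the aluminium door wedge away in its lane in the birch key tray: with one fingertip press the long black bar down and keep it down so that the dark steel spring flap stands open, and meanwhile with the other fingertip push the wedge by its tall end along the lane, under the flap, until its thin nose is up against the wooden stop. Only then let go of the bar so that the flap springs down onto the wedge, and back off clear of everything. Only push the wedge, never lift it, and leave everything else where it is.

Things in the scene. Friction and masses are not known exactly. Their poses are not given: they have to be found in the camera images.
- tray: Birch key tray, 260 (x) x 200 (y) mm, fixed; placed and turned differently each time. Origin: centre of its underside. x: the way the wedge is pushed; y: left of that; z up. Floor top at z = 8 mm, rims 24 mm high. At y from 47 to 94 mm a compartment holds a key and a tin, behind an 8 mm high divider. An axle along x at y = -15, z = 18 mm carries flap and press bar, which rock as one part.
- stop (a point): Middle of the face of the wooden end stop of the wedge's lane (tray x = 110, y = -65, z = 18 mm). The lane runs along tray x, 45 mm wide, centred on tray y = -65 mm, open at the -x end, with a 6 mm high rail on its left and the 16 mm high rim (above the tray floor) on its right.
- flap (a joint): Rocker of flap and press bar, rad: 0 = shut, grows as the bar goes down and the flap rises; limit 0.75. A spring shuts it: about 4 N on the bar starts it, 7 N holds it at 0.6. Pushing the wedge at the shut flap does not open it. From 0.35 it clears the wedge all the way in; 0.5 to 0.65 is a good opening. With the wedge home it rests on it at about 0.3.
- press_bar (a point): On the upper face of the black press bar, half-way along, 30 mm out from the axle. The bar is a flat plate 150 mm long (tray x = -125 to 25 mm), reaching 2 to 48 mm out from the axle to +y. Shut, it slopes up and outward at 0.6 rad; at joint value 0.6 it is level, its upper face 20 mm above the shelf, and this point at tray y = 15 mm. A fingertip can slide along it.
- flap_lip (a point): Middle of the lower edge of the flap's dark steel lip, on the side the wedge comes from (tray x = 65 mm). The lip is 4 mm thick and spans tray y = -85 to -57 mm; shut, its edge is 3 mm above the tray floor and bars the lane. A cover plate goes back from it to tray x = 108 mm, 35 mm above the shelf when shut; opened by 0.6, up to about 75 mm.
- wedge: Loose aluminium door wedge, 110 (x) x 40 (y) mm, 0.2 kg, in the lane on the tray floor. Origin: centre of its underside. x points to the thin nose (8 mm high, at x = 55 mm); the upright rear face (26 mm high) is at x = -55 mm. It starts with its nose short of the flap. Fully home, its nose is at tray x = 110 mm, its rear face at tray x = 0, 65 mm short of the lip.
- wedge_rear (a point): Centre of the wedge's tall rear face, 13 mm above its underside: the face to push.
- wedge_nose (a point): Middle of the wedge's nose, 4 mm above its underside.
- keys: Loose brass key, 72 mm long, 4 mm thick, in the tray's compartment; leave alone. Origin on its underside.
- tin: Loose lip-balm tin, 35 mm across, 17 mm high, in the tray's compartment; leave alone. Origin: centre of its underside.
- pot: Loose empty white ceramic pot, 110 mm across, 100 mm high; leave alone. Origin: centre of its underside.
- glasses_box: Loose red flip-top sunglasses box, 165 x 66 x 55 mm; leave alone. Origin: centre of its underside.
- cream_bottle: Loose blue hand-cream bottle, 48 mm across, 130 mm high; leave alone. Origin: centre of its underside.
- torch: Loose black and yellow torch standing on end, 38 mm across, 130 mm high; leave alone. Origin: centre of its underside.
There are look-alikes about, which are no part of the job. There is more than one size of the wedge; the one meant has the size given above.

How it is judged:
By the outcome, as a careful person would: the job done as asked, in the order asked, and still so for the second after the job is handed in, with the robot touching nothing.
It also fails if it takes over 34 s, if anything falls off the work surface, if the arm or the gripper's body presses on something with over 40 N, if the wrist force passes 120 N, or if a joint passes its speed limit or range.

## Working session

There is one attempt and no reset: what is moved stays moved. The work goes in short steps, Python scripts to look and compute and a tool call to move; the robot and the scene stay as the last step left them, time stands still between calls to the robot, and variables do not carry over. Pictures are saved under pics/ and viewed, at most 10 in all, crops included, and the job is handed in when it is done.

Besides the shell and the picture viewer there is one more tool, called after ">>>" as name([rows], argument=value, ...), one row to a line, values as JSON. arm_command: Moves the arm, as the interface text tells. Its arguments: {"type":"object","properties":{"plan":{"type":"array"},"claw":{"type":"number"},"force":{"type":"number"}},"required":["plan"]}

```bash
mkdir -p pics; python3 - <<'E'
from rig import env
import cv2
for n in("top","side"):
    cv2.imwrite(f"pics/{n}0.png",cv2.resize(env.snapshot(n)[:,:,::-1],(800,600),interpolation=cv2.INTER_CUBIC))
    print(n,env.camera_model(n))
s=env.get_state();print(s['clock'],s['tool_pos'],s['tcp_rot'],s['finger_gap'])
E
```

```text
top {'camera_matrix': array([[429.6812667 ,   0.        , 271.91226805],
       [  0.        , 429.6812667 , 213.07260435],
       [  0.        ,   0.        ,   1.        ]]), 'k1': -0.0045786745671134044, 'rvec': array([ 2.16330886, -2.18393537,  0.1307205 ]), 'tvec': array([0.00804189, 0.56968734, 1.14156298])}
side {'camera_matrix': array([[459.46415999,   0.        , 280.64346387],
       [  0.        , 459.46415999, 208.79413392],
       [  0.        ,   0.        ,   1.        ]]), 'k1': 0.0389985557099266, 'rvec': array([ 0.1054122 , -2.79659118,  1.34342104]), 'tvec': array([0.54172993, 0.05324805, 1.08257387])}
0.1 [0.1531277  0.60539359 0.20124933] [-3.14016054e+00 -7.76344986e-06  2.89384200e+00] 0.08736375933217227
```

View pics/top0.png

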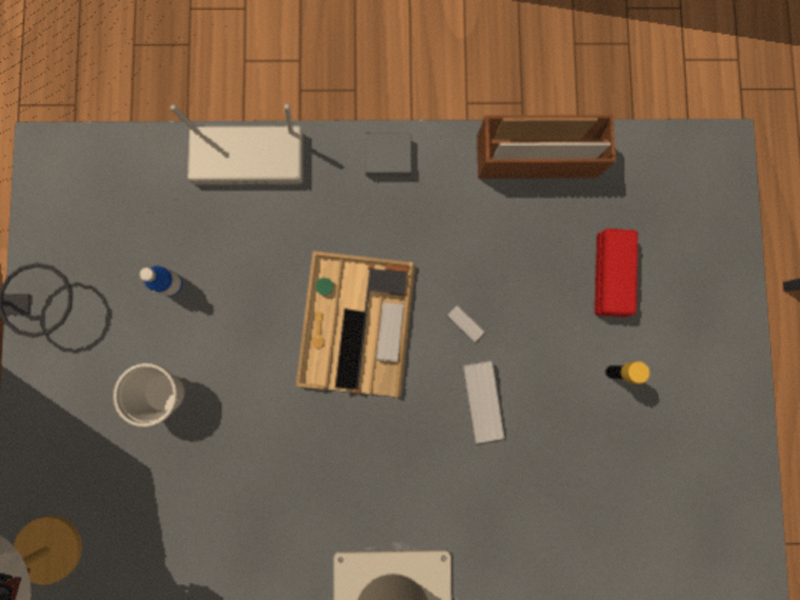

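View pics/side0.png

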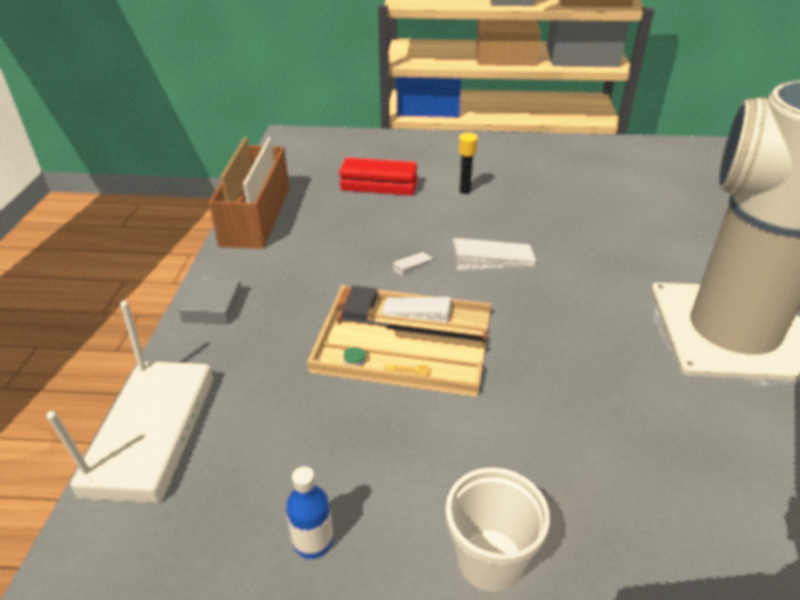

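The wedge is in the lane of the tray: top view around (390,330), flap at (388,282), bar at (350,348). I'll fit the tray pose next and overlay it on crops.

```bash
cat > h.py <<'E'
from rig import env
import numpy as np, cv2
from scipy.optimize import least_squares
def proj(n,P):
    m=env.camera_model(n);P=np.atleast_2d(P).astype(float)
    R=cv2.Rodrigues(np.array(m['rvec']))[0];c=P@R.T+m['tvec'];s=c[:,:2]/c[:,2:]
    s=s*(1+m['k1']*(s**2).sum(1,keepdims=True));K=m['camera_matrix']
    return s*[K[0,0],K[1,1]]+K[:2,2]
def T(p,L):  # tray local -> world
    L=np.atleast_2d(L).astype(float)/1000;c,s=np.cos(p[2]),np.sin(p[2])
    return np.c_[p[0]+c*L[:,0]-s*L[:,1],p[1]+s*L[:,0]+c*L[:,1],L[:,2]]
def overlay(n,img,box,k,polys,fn):
    x0,y0,x1,y1=box;I=cv2.resize(img[y0:y1,x0:x1,::-1],None,fx=k,fy=k,interpolation=cv2.INTER_CUBIC)
    for P,col in polys:
        q=((proj(n,P)-[x0,y0]+.5)*k).astype(int);cv2.polylines(I,[q.reshape(-1,1,2)],True,col,1)
    cv2.imwrite(fn,I);return I
E
cat > a.py <<'E'
from h import *
C=[[130,100,24],[130,-100,24],[-130,-100,24],[-130,100,24]]
ob={'top':[(313,252),(414,262),(403,397),(297,387)],'side':[(312,366),(343,287),(492,303),(478,386)]}
f=lambda p:np.concatenate([(proj(n,T(p,C))-np.array(ob[n])*.7).ravel() for n in ob])
r=least_squares(f,[.55,.05,-.1],loss='soft_l1');p=r.x;print(p,f(p).round(1));np.save('p.npy',p)
def box(x0,x1,y0,y1,z):return [[x0,y0,z],[x1,y0,z],[x1,y1,z],[x0,y1,z]]
po=[(T(p,C),(0,0,255)),(T(p,box(-130,110,-87.5,-42.5,8)),(0,255,0)),
 (T(p,[[-125,-13.3,19.1],[25,-13.3,19.1],[25,24.6,45.1],[-125,24.6,45.1]]),(255,0,255)),(T(p,box(65,108,-85,-57,35)),(255,255,0))]
a=overlay('top',env.snapshot('top'),(200,165,300,290),4,po,'pics/a.png')
b=overlay('side',env.snapshot('side'),(210,190,350,285),3,po,'pics/b.png')
h=max(a.shape[0],b.shape[0]);I=np.zeros((h,820,3),np.uint8);I[:a.shape[0],:400]=a;I[:b.shape[0],400:820]=b;cv2.imwrite('pics/ab.png',I[:,:800])
E
python3 a.py
```

```text
[ 0.5325168   0.06506621 -0.10857186] [-1.1  0.3  0.3  0.5 -1.1  0.7 -0.6  0.3 -2.9 -2.  -1.  -2.1 -0.7 -1.6
  1.4 -0.1]
```

View pics/ab.png

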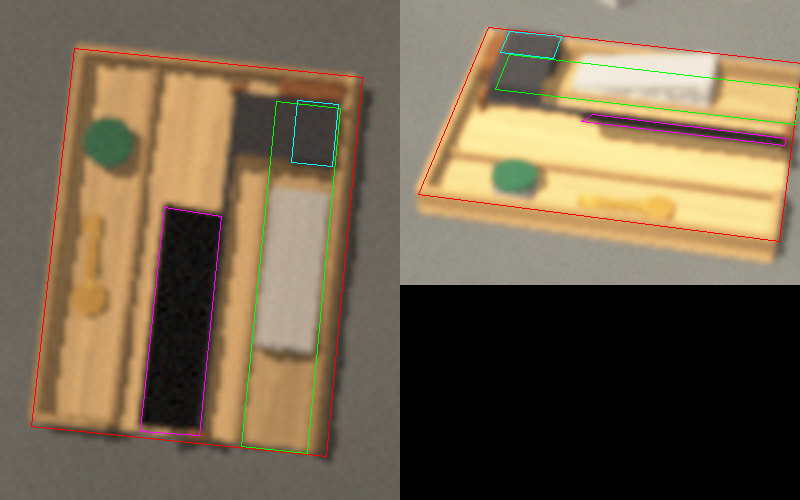

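```bash
cat > b.py <<'E'
from h import *
p=np.load('p.npy')
q=np.array([200+285/4-.5,165+349/4-.5])
g=least_squares(lambda v:(proj('top',T(p,[[v[0],v[1],34]]))-q).ravel(),[-60,-65]).x
print('wedge rear tray mm',g)
E
cat > rel.py <<'E'
import sys
from h import *
p=np.load('p.npy');s=env.get_state();t=np.array(s['tool_pos']);e=s['tcp_rot'];yaw=e[2]
c,si=np.cos(p[2]),np.sin(p[2]);d=t[:2]-p[:2]
print('clock',s['clock'],'tray mm',[round(1000*v,1) for v in(c*d[0]+si*d[1],-si*d[0]+c*d[1],t[2])],'rot',np.round(e,4),'gap',s['finger_gap'],'F',np.round(s['wrist_force'],1))
if len(sys.argv)>1:
    x,y,z=map(float,sys.argv[1:4]);w=T(p,[[x,y,z]])[0];D=w-t
    dy=(p[2]+np.pi-yaw+np.pi)%(2*np.pi)-np.pi
    a=np.array([[np.cos(yaw),np.sin(yaw)],[np.sin(yaw),-np.cos(yaw)]])@D[:2]
    print('world target',w,'tool offset cm now',np.round(100*a,2),round(-100*D[2],2),'spin',-dy)
E
python3 b.py; python3 rel.py -95 -25 200
```

```text
wedge rear tray mm [-61.1654211  -65.18640786]
clock 0.2 tray mm [np.float64(-435.7), np.float64(496.2), np.float64(201.5)] rot [-3.1406 -0.      2.8938] gap 0.08809152148758637 F [-0.3 -0.8  0.6]
world target [0.4353672  0.05050749 0.2       ] tool offset cm now [-40.97 -46.89] 0.15 spin -0.13924192163904614
```

>>> arm_command([
  {"offset": [0,0,0],"spin": -0.139},
  {"offset": [-3.2,-4.9,0],"spin": 0},
  {"offset": [-3.2,-4.9,0],"spin": 0},
  {"offset": [-3.2,-4.9,0],"spin": 0},
  {"offset": [-3.2,-4.9,0],"spin": 0},
], claw=6.65)

```text
clock: 0.82
tool_pos: [0.2597, 0.3955, 0.202]
tcp_rot: [3.141, 0.0, 3.033]
wrist_force: [0.9, -0.4, -0.1]
finger_gap: 0.0663
grip_force: 0.0
```

>>> arm_command([
  {"offset": [-3.2,-4.9,0],"spin": 0},
  {"offset": [-3.2,-4.9,0],"spin": 0},
  {"offset": [-3.2,-4.9,0],"spin": 0},
  {"offset": [-3.2,-4.9,0],"spin": 0},
  {"offset": [-3.2,-4.9,0],"spin": 0},
])

```text
clock: 1.45
tool_pos: [0.3924, 0.1345, 0.2022]
tcp_rot: [3.141, 0.001, 3.033]
wrist_force: [1.3, 0.6, -0.4]
finger_gap: 0.0664
grip_force: 0.0
```

```bash
python3 rel.py -95 -25 75
```

```text
clock 1.45 tray mm [np.float64(-146.8), np.float64(53.9), np.float64(202.2)] rot [3.1412e+00 8.0000e-04 3.0330e+00] gap 0.0663932834935902 F [ 1.3  0.6 -0.4]
world target [0.4353672  0.05050749 0.075     ] tool offset cm now [-5.19 -7.89] 12.72 spin -6.0621710098907045e-05
```

>>> arm_command([
  {"offset": [-2.6,-3.95,0],"spin": 0},
  {"offset": [-2.6,-3.95,0],"spin": 0},
  {"offset": [0,0,4.2],"spin": 0},
  {"offset": [0,0,4.2],"spin": 0},
  {"offset": [0,0,4.2],"spin": 0},
])

```text
clock: 2.08
tool_pos: [0.4351, 0.0518, 0.075]
tcp_rot: [3.141, 0.001, 3.032]
wrist_force: [0.5, 0.1, 0.6]
finger_gap: 0.0665
grip_force: 0.0
```

```bash
cat > look.py <<'E'
import sys
from h import *
I=np.zeros((500,800,3),np.uint8)
a=overlay('top',env.snapshot('top'),(200,165,300,290),4,[],'pics/a.png')
b=overlay('side',env.snapshot('side'),(215,160,348,325),3,[],'pics/b.png')
I[:500,:400]=a;I[:495,400:799]=b;cv2.imwrite(sys.argv[1],I)
E
python3 look.py pics/l1.png; python3 rel.py -95 -25 29
```

```text
clock 2.175 tray mm [np.float64(-98.8), np.float64(-24.3), np.float64(72.9)] rot [-3.14   -0.0076  3.0326] gap 0.06669414097889623 F [-1.   0.2  0.4]
world target [0.4353672  0.05050749 0.029     ] tool offset cm now [-0.38 -0.07] 4.39 spin -0.0004599529398539026
```

View pics/l1.png

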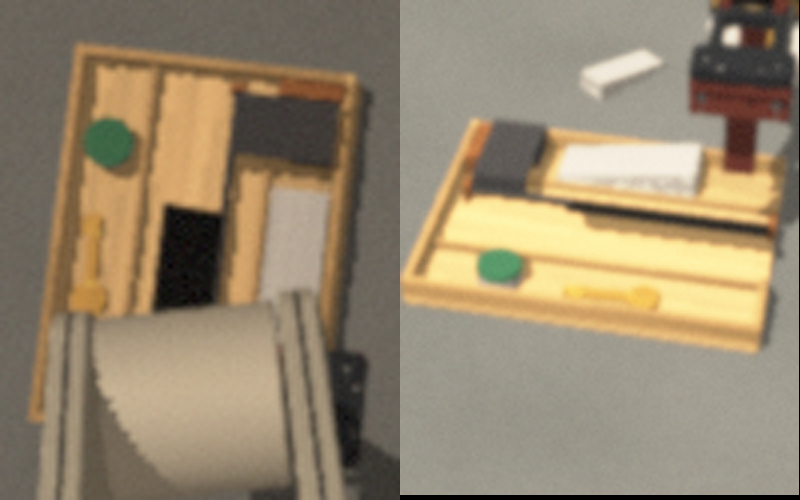

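Bar fingertip is at about (738,170) in the right crop, above the bar's near end and behind the wedge's rear face (~(700,165)). Lowering onto the bar now.

>>> arm_command([
  {"offset": [0,0,0.6],"spin": 0},
  {"offset": [0,0,0.6],"spin": 0},
  {"offset": [0,0,0.6],"spin": 0},
  {"offset": [0,0,0.6],"spin": 0},
  {"offset": [0,0,0.6],"spin": 0},
])

```text
clock: 2.8
tool_pos: [0.435, 0.0521, 0.0459]
tcp_rot: [3.141, 0.001, 3.033]
wrist_force: [0.9, -0.2, 0.5]
finger_gap: 0.0664
grip_force: 0.0
```

>>> arm_command([
  {"offset": [0,0,0.4],"spin": 0},
  {"offset": [0,0,0.4],"spin": 0},
  {"offset": [0,0,0.4],"spin": 0},
  {"offset": [0,0,0.4],"spin": 0},
  {"offset": [0,0,0],"spin": 0},
])

```text
clock: 3.42
tool_pos: [0.4346, 0.052, 0.0297]
tcp_rot: [-3.141, -0.001, 3.033]
wrist_force: [-0.1, 0.8, -0.1]
finger_gap: 0.0667
grip_force: 0.0
```

```bash
python3 look.py pics/l2.png; python3 rel.py -95 -25 29; python3 -c "
from h import *
p=np.load('p.npy');print((proj('side',T(p,[[-95,15,20],[-95,-65,20]]))-[215,160])*3+[400,0])"
```

```text
clock 3.525 tray mm [np.float64(-95.7), np.float64(-23.5), np.float64(30.0)] rot [-3.1416e+00 -1.0000e-04  3.0328e+00] gap 0.06621643283806546 F [-0.8 -0.   0.1]
world target [0.4353672  0.05050749 0.029     ] tool offset cm now [-0.07 -0.15] 0.1 spin -0.00020767101890761808
[[726.16899583 245.83522969]
 [737.6033546  177.94036585]]
```

View pics/l2.png

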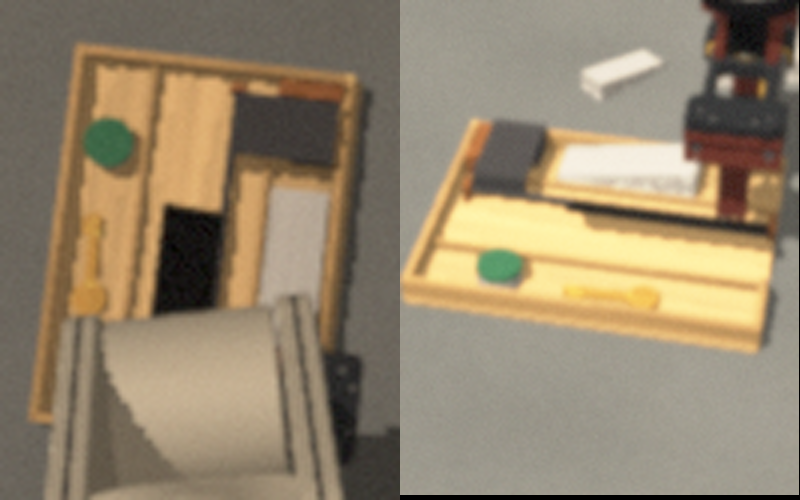

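The fingertip appears at (732,218), above where I predicted (726,246), there is no force, and the flap hasn't moved. I'll check the projections for a systematic offset.

```bash
python3 -c "
from h import *
p=np.load('p.npy')
f=lambda n,o,k,L:((proj(n,T(p,L))-o)*k).round(0).tolist()
print('l1 near tip out/in',f('side',[81.67,160],3,[[-98,23,65],[-98,10,65]]))
print('l2 near tip',f('side',[81.67,160],3,[[-95,23,22],[-95,10,22],[-95,23,45]]))
print('bar shut outer, inner',f('side',[81.67,160],3,[[-125,24.6,45.1],[25,24.6,45.1],[-125,-13,19],[25,-13,19]]))
print('bar open outer',f('side',[81.67,160],3,[[-125,33,20],[25,33,20]]))
print('rim corners',f('side',[81.67,160],3,[[130,100,24],[130,-100,24],[-130,-100,24],[-130,100,24],[-130,100,0],[130,100,0]]))
print('lip shut',f('side',[81.67,160],3,[[65,-57,11],[65,-57,35],[65,-57,75]]))
"
python3 - <<'E'
import cv2,numpy as np
a=cv2.imread('pics/l1.png')[90:350,400:800];b=cv2.imread('pics/l2.png')[90:350,400:800]
I=np.vstack([cv2.resize(x[:,130:],None,fx=1.15*1.0,fy=1.15) for x in(a,b)]);cv2.imwrite('pics/x.png',I)
d=cv2.absdiff(a,b).max(2);print([(r,int(d[r-90,60:250].max())) for r in range(115,230,10)])
E
```

```text
l1 near tip out/in [[732.0, 208.0], [734.0, 196.0]]
l2 near tip [[725.0, 251.0], [727.0, 239.0], [727.0, 228.0]]
bar shut outer, inner [[768.0, 234.0], [565.0, 210.0], [770.0, 227.0], [576.0, 203.0]]
bar open outer [[764.0, 267.0], [564.0, 242.0]]
rim corners [[402.0, 283.0], [472.0, 116.0], [786.0, 152.0], [763.0, 330.0], [761.0, 354.0], [405.0, 306.0]]
lip shut [[538.0, 170.0], [537.0, 147.0], [535.0, 106.0]]
[(115, 6), (125, 5), (135, 6), (145, 6), (155, 7), (165, 7), (175, 7), (185, 6), (195, 6), (205, 7), (215, 6), (225, 6)]
```

>>> arm_command([
  {"offset": [0,0,0.2],"spin": 0},
  {"offset": [0,0,0.2],"spin": 0},
  {"offset": [0,0,0.1],"spin": 0},
  {"offset": [0,0,0],"spin": 0},
  {"offset": [0,0,0],"spin": 0},
])

```text
clock: 4.15
tool_pos: [0.4348, 0.0521, 0.025]
tcp_rot: [-3.142, -0.0, 3.033]
wrist_force: [-0.6, -0.5, 0.4]
finger_gap: 0.0661
grip_force: 0.0
```

```bash
python3 - <<'E'
from h import *
p=np.load('p.npy')
f=lambda L:((proj('top',T(p,L))-[200,165])*4).round(0).tolist()
print('body corners top',f([[-95+37.5,-113,102],[-95-37.5,-113,102],[-95+37.5,-113,150],[-95-37.5,-113,150],[-95+37.5,65,150]]))
s=env.get_state();print(s['wrist_force'],s['wrist_torque'],s['joint_positions'])
E
python3 rel.py
```

```text
body corners top [[360.0, 347.0], [349.0, 466.0], [364.0, 346.0], [353.0, 470.0], [72.0, 317.0]]
[-0.57762682 -0.46102734  0.42335491] [ 0.00224654  0.0263093  -0.02343195] [ 9.19858532e-02  4.77288712e-01  2.13255208e+00 -1.26579564e-05
  5.31753398e-01 -1.36999885e+00]
clock 4.15 tray mm [np.float64(-95.7), np.float64(-23.5), np.float64(25.0)] rot [-3.1416 -0.      3.0328] gap 0.06614585057303898 F [-0.6 -0.5  0.4]
```

>>> arm_command([
  {"offset": [0,0,0.2],"spin": 0},
  {"offset": [0,0,0.2],"spin": 0},
  {"offset": [0,0,0.1],"spin": 0},
  {"offset": [0,0,0],"spin": 0},
  {"offset": [0,0,0],"spin": 0},
])

```text
clock: 4.78
tool_pos: [0.4349, 0.052, 0.0201]
tcp_rot: [-3.142, 0.0, 3.033]
wrist_force: [-0.7, -0.2, 2.7]
finger_gap: 0.0667
grip_force: 1.4
```

```bash
python3 rel.py; python3 - <<'E'
from h import *
p=np.load('p.npy')
po=[(T(p,[[-105.7,23,z],[-85.7,23,z],[-85.7,10,z],[-105.7,10,z]]),c) for z,c in((12,(0,255,0)),(40,(255,255,0)))]
po+=[(T(p,[[-105.7,-58,z],[-85.7,-58,z],[-85.7,-71,z],[-105.7,-71,z]]),c) for z,c in((12,(0,0,255)),(40,(255,0,255)))]
overlay('side',env.snapshot('side'),(268,165,358,275),5,po,'pics/z.png')
E
```

```text
clock 4.775 tray mm [np.float64(-95.6), np.float64(-23.5), np.float64(20.1)] rot [-3.1416e+00  2.0000e-04  3.0328e+00] gap 0.06674879492717416 F [-0.7 -0.2  2.7]
```

View pics/z.png

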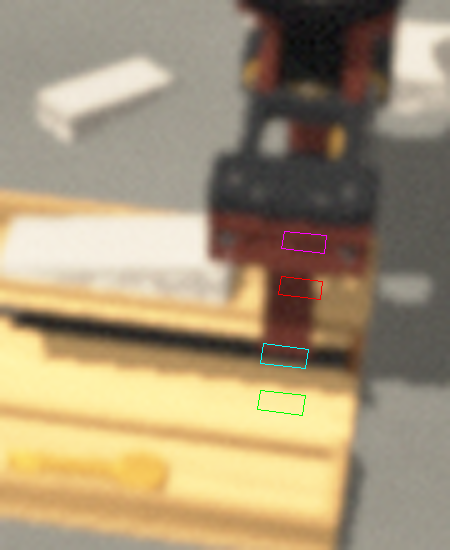

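Contact: 2.7 N up at reported TCP z = 20 mm. The picture puts the near fingertip at (290,350), about z = 42 mm, so the real tip is about 30 mm above what the pose implies. From here I'll work relative to this contact.

>>> arm_command([
  {"offset": [0,0,0.4],"spin": 0},
  {"offset": [0,0,0.4],"spin": 0},
  {"offset": [0,0,0.4],"spin": 0},
  {"offset": [0,0,0.4],"spin": 0},
  {"offset": [0,0,0],"spin": 0},
])

```text
clock: 5.45
tool_pos: [0.4352, 0.0523, 0.0037]
tcp_rot: [3.141, 0.001, 3.033]
wrist_force: [0.6, 1.8, 5.5]
finger_gap: 0.0665
grip_force: 2.7
```

```bash
cat > fl.py <<'E'
import sys
from h import *
p=np.load('p.npy')
A=np.array([0,-15,18.])
def rot(P,th):
    P=np.array(P,float)-A;c,s=np.cos(th),np.sin(th)   # +th: bar(+y) goes down
    return np.c_[P[:,0],c*P[:,1]+s*P[:,2],-s*P[:,1]+c*P[:,2]]+A
bar=[[-125,-13.3,19.1],[25,-13.3,19.1],[25,24.6,45.1],[-125,24.6,45.1]];bar=np.array(bar)
cov=np.array([[65,-57,35],[108,-57,35],[108,-85,35],[65,-85,35],[65,-85,11],[65,-57,11]],float)
img=env.snapshot('side')
po=[(T(p,rot(q,th)),c) for q in(bar,cov) for th,c in((.5,(0,255,0)),(.65,(0,0,255)))]
overlay('side',img,(210,150,360,285),4,po if len(sys.argv)>2 else [],sys.argv[1])
E
python3 fl.py pics/f1.png o; python3 rel.py
```

```text
clock 5.5 tray mm [np.float64(-95.3), np.float64(-23.2), np.float64(3.8)] rot [3.1412e+00 6.0000e-04 3.0327e+00] gap 0.06665950695814546 F [0.5 2.9 6.1]
```

View pics/f1.png

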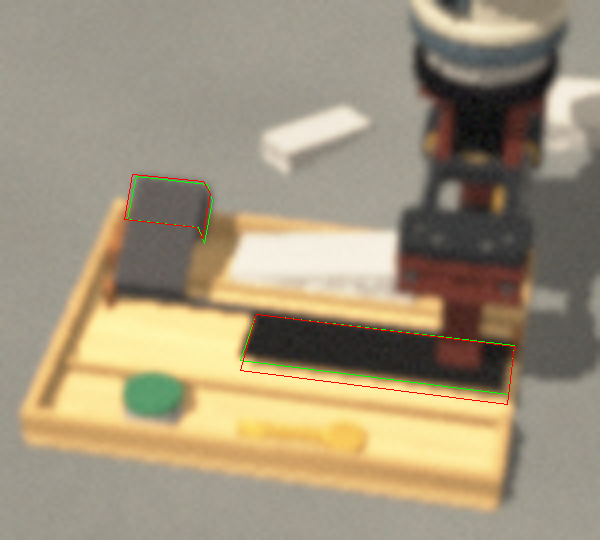

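The flap is open about 0.45: bar edge at (505,390) against (508,395) predicted for 0.5, fingertip on the bar at (460,365). I'll press 3.5 mm more, then push along +x.

>>> arm_command([
  {"offset": [0,0,0.35],"spin": 0},
  {"offset": [-0.3,0,0],"spin": 0},
  {"offset": [-0.5,0,0],"spin": 0},
  {"offset": [-0.5,0,0],"spin": 0},
  {"offset": [-0.3,0,0],"spin": 0},
])

```text
clock: 6.12
tool_pos: [0.4482, 0.0501, -0.0002]
tcp_rot: [-3.141, -0.005, 3.033]
wrist_force: [-5.5, -0.9, 6.7]
finger_gap: 0.0664
grip_force: 3.4
```

>>> arm_command([
  {"offset": [-0.3,0,0],"spin": 0},
  {"offset": [-0.3,0,0],"spin": 0},
  {"offset": [-0.3,0,0],"spin": 0},
  {"offset": [-0.3,0,0],"spin": 0},
  {"offset": [-0.3,0,0],"spin": 0},
])

```text
clock: 6.75
tool_pos: [0.462, 0.0485, -0.0004]
tcp_rot: [-3.14, -0.007, 3.033]
wrist_force: [-8.1, 0.3, 8.6]
finger_gap: 0.0665
grip_force: 4.3
```

```bash
python3 rel.py; python3 fl.py pics/f2.png o
```

```text
clock 6.75 tray mm [np.float64(-68.3), np.float64(-24.1), np.float64(-0.4)] rot [-3.1403 -0.0068  3.0331] gap 0.06645712042826493 F [-8.1  0.3  8.6]
```

View pics/f2.png

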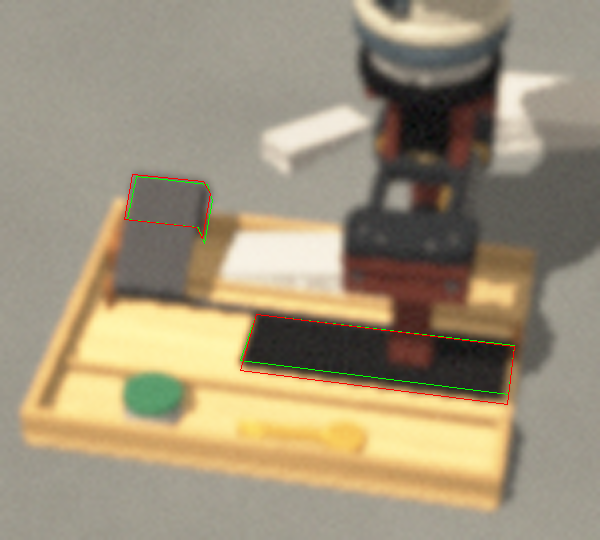

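Opening is about 0.5 and the wedge has moved about 5 mm (nose edge 232→222 px). Pushing on with slightly more press.

>>> arm_command([
  {"offset": [-0.3,0,0.15],"spin": 0},
  {"offset": [-0.3,0,0],"spin": 0},
  {"offset": [-0.3,0,0],"spin": 0},
  {"offset": [-0.3,0,0],"spin": 0},
  {"offset": [-0.3,0,0],"spin": 0},
])

```text
clock: 7.42
tool_pos: [0.477, 0.0469, -0.0019]
tcp_rot: [-3.14, -0.007, 3.033]
wrist_force: [-6.7, 1.0, 6.8]
finger_gap: 0.0664
grip_force: 4.1
```

>>> arm_command([
  {"offset": [-0.3,0,0],"spin": 0},
  {"offset": [-0.3,0,0],"spin": 0},
  {"offset": [-0.3,0,0],"spin": 0},
  {"offset": [-0.3,0,0],"spin": 0},
  {"offset": [-0.3,0,0],"spin": 0},
])

```text
clock: 8.05
tool_pos: [0.4919, 0.0453, -0.0019]
tcp_rot: [-3.14, -0.007, 3.033]
wrist_force: [-7.2, 0.3, 7.4]
finger_gap: 0.0664
grip_force: 4.2
```

```bash
python3 rel.py
```

```text
clock 8.05 tray mm [np.float64(-38.2), np.float64(-24.0), np.float64(-1.9)] rot [-3.1404 -0.0067  3.0332] gap 0.06639397347117126 F [-7.2  0.3  7.4]
```

>>> arm_command([
  {"offset": [-0.3,0,0],"spin": 0},
  {"offset": [-0.3,0,0],"spin": 0},
  {"offset": [-0.3,0,0],"spin": 0},
  {"offset": [-0.3,0,0],"spin": 0},
  {"offset": [-0.3,0,0],"spin": 0},
])

```text
clock: 8.68
tool_pos: [0.5068, 0.0437, -0.0019]
tcp_rot: [-3.14, -0.007, 3.033]
wrist_force: [-6.8, 1.5, 8.1]
finger_gap: 0.0666
grip_force: 4.3
```

>>> arm_command([
  {"offset": [-0.15,0,0],"spin": 0},
  {"offset": [-0.15,0,0],"spin": 0},
  {"offset": [-0.15,0,0],"spin": 0},
  {"offset": [-0.15,0,0],"spin": 0},
  {"offset": [-0.1,0,0],"spin": 0},
])

```text
clock: 9.3
tool_pos: [0.514, 0.043, -0.0019]
tcp_rot: [-3.141, -0.006, 3.033]
wrist_force: [-6.9, 1.1, 6.6]
finger_gap: 0.0667
grip_force: 4.1
```

```bash
python3 rel.py
```

```text
clock 9.3 tray mm [np.float64(-16.0), np.float64(-24.0), np.float64(-1.9)] rot [-3.1406 -0.0063  3.0332] gap 0.06670157572687223 F [-6.9  1.1  6.6]
```

>>> arm_command([
  {"offset": [-0.1,0,0],"spin": 0},
  {"offset": [-0.1,0,0],"spin": 0},
  {"offset": [-0.1,0,0],"spin": 0},
  {"offset": [-0.1,0,0],"spin": 0},
  {"offset": [-0.1,0,0],"spin": 0},
])

```text
clock: 9.93
tool_pos: [0.519, 0.0425, -0.0019]
tcp_rot: [-3.141, -0.006, 3.033]
wrist_force: [-6.5, 1.1, 8.1]
finger_gap: 0.0665
grip_force: 4.1
```

>>> arm_command([
  {"offset": [-0.1,0,0],"spin": 0},
  {"offset": [-0.1,0,0],"spin": 0},
  {"offset": [-0.1,0,0],"spin": 0},
  {"offset": [0,0,0],"spin": 0},
  {"offset": [0,0,0],"spin": 0},
])

```text
clock: 10.55
tool_pos: [0.5193, 0.0423, -0.0021]
tcp_rot: [-3.14, -0.011, 3.032]
wrist_force: [-13.1, 2.7, 13.3]
finger_gap: 0.0666
grip_force: 7.7
```

```bash
python3 rel.py
```

```text
clock 10.55 tray mm [np.float64(-10.7), np.float64(-24.0), np.float64(-2.1)] rot [-3.1403 -0.0112  3.0323] gap 0.06656774661279359 F [-13.1   2.7  13.3]
```

Push force doubled at tray x = -10.7 mm, where the finger should be with the wedge home. One firm nudge, then back off 6 mm with the bar held, and lift.

>>> arm_command([
  {"offset": [-0.1,0,0],"spin": 0},
  {"offset": [-0.1,0,0],"spin": 0},
  {"offset": [-0.1,0,0],"spin": 0},
  {"offset": [0,0,0],"spin": 0},
  {"offset": [0,0,0],"spin": 0},
])

```text
clock: 11.18
tool_pos: [0.5193, 0.0422, -0.0025]
tcp_rot: [-3.14, -0.017, 3.031]
wrist_force: [-20.6, 4.6, 18.7]
finger_gap: 0.0664
grip_force: 11.8
```

>>> arm_command([
  {"offset": [0.3,0,0],"spin": 0},
  {"offset": [0.3,0,0],"spin": 0},
  {"offset": [0.3,0,0],"spin": 0},
  {"offset": [0.2,0,0],"spin": 0},
  {"offset": [0,0,0],"spin": 0},
])

```text
clock: 11.8
tool_pos: [0.5191, 0.0427, -0.0006]
tcp_rot: [3.141, 0.003, 3.033]
wrist_force: [2.9, -2.1, 6.3]
finger_gap: 0.0663
grip_force: 3.3
```

```bash
python3 rel.py; python3 - <<'E'
from h import *
import numpy as np
p=np.load('p.npy');im=env.snapshot('side')
# brightness profile along the wedge top, lane centre z~30, tray x
for x in range(-30,62,6): 
    u,v=proj('side',T(p,[[x,-65,30]]))[0].round().astype(int);print(x,im[v,u].tolist(),end=' ')
E
```

```text
clock 11.8 tray mm [np.float64(-10.9), np.float64(-23.7), np.float64(-0.6)] rot [3.1414 0.0034 3.0326] gap 0.06626982411390171 F [ 2.9 -2.1  6.3]
-30 [79, 56, 42] -24 [76, 49, 44] -18 [56, 50, 50] -12 [54, 44, 45] -6 [54, 45, 45] 0 [54, 50, 50] 6 [54, 50, 51] 12 [56, 47, 49] 18 [55, 44, 44] 24 [51, 47, 48] 30 [55, 44, 43] 36 [59, 48, 50] 42 [57, 44, 44] 48 [149, 134, 122] 54 [187, 175, 158] 60 [155, 146, 132]
```

>>> arm_command([
  {"offset": [0.2,0,0],"spin": 0},
  {"offset": [0.2,0,0],"spin": 0},
  {"offset": [0.2,0,0],"spin": 0},
  {"offset": [0,0,0],"spin": 0},
  {"offset": [0,0,0],"spin": 0},
])

```text
clock: 12.48
tool_pos: [0.5142, 0.0438, -0.0004]
tcp_rot: [3.141, 0.005, 3.032]
wrist_force: [4.8, 0.0, 6.5]
finger_gap: 0.0671
grip_force: 3.2
```

```bash
python3 rel.py
```

```text
clock 12.475 tray mm [np.float64(-15.9), np.float64(-23.1), np.float64(-0.4)] rot [3.1407 0.0052 3.0323] gap 0.06709262381670071 F [4.8 0.  6.5]
```

Backed off clear of the wedge with the bar still held at 6.5 N. Releasing straight up.

>>> arm_command([
  {"offset": [0,0,-0.4],"spin": 0},
  {"offset": [0,0,-0.5],"spin": 0},
  {"offset": [0,0,-0.7],"spin": 0},
  {"offset": [0,0,-1],"spin": 0},
  {"offset": [0,0,-1.5],"spin": 0},
])

```text
clock: 13.1
tool_pos: [0.5103, 0.0438, 0.0403]
tcp_rot: [-3.141, -0.002, 3.033]
wrist_force: [0.0, -0.6, 0.5]
finger_gap: 0.0665
grip_force: 0.0
```

>>> arm_command([
  {"offset": [0,0,-4],"spin": 0},
  {"offset": [0,0,-5],"spin": 0},
  {"offset": [0,0,-5],"spin": 0},
  {"offset": [3,0,-2],"spin": 0},
  {"offset": [5,0,0],"spin": 0},
])

```text
clock: 13.72
tool_pos: [0.4329, 0.0526, 0.2025]
tcp_rot: [3.14, 0.005, 3.032]
wrist_force: [-0.2, 0.3, -0.1]
finger_gap: 0.0664
grip_force: 0.0
```

>>> arm_command([
  {"offset": [2,5,0],"spin": 0},
  {"offset": [0,5,0],"spin": 0},
  {"offset": [0,5,0],"spin": 0},
  {"offset": [0,5,0],"spin": 0},
  {"offset": [0,0,0],"spin": 0},
])

```text
clock: 14.35
tool_pos: [0.4336, 0.2561, 0.2007]
tcp_rot: [3.141, 0.001, 3.036]
wrist_force: [1.0, -0.0, -0.5]
finger_gap: 0.0665
grip_force: 0.0
```

```bash
python3 - <<'E'
from h import *
p=np.load('p.npy')
def box(x0,x1,y0,y1,z):return [[x0,y0,z],[x1,y0,z],[x1,y1,z],[x0,y1,z]]
I=np.zeros((500,800,3),np.uint8)
I[:500,:400]=overlay('top',env.snapshot('top'),(200,165,300,290),4,[(T(p,box(0,65,-85,-45,8)[:1]+[[0,-45,34]]) ,(0,0,255))],'pics/a.png')
I[:495,400:799]=overlay('side',env.snapshot('side'),(215,160,348,325),3,[(T(p,[[0,-45,8],[0,-45,34],[0,-85,34]]),(0,0,255))],'pics/b.png')
cv2.imwrite('pics/end.png',I)
E
python3 rel.py
```

```text
clock 14.45 tray mm [np.float64(-119.4), np.float64(176.4), np.float64(200.2)] rot [-3.1409e+00 -6.0000e-04  3.0343e+00] gap 0.06642390846708658 F [ 0.3 -0.6 -0.3]
```

View pics/end.png

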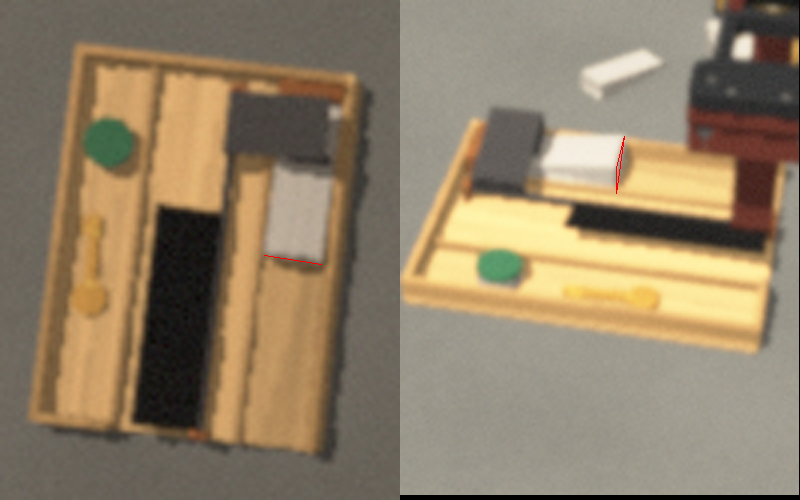

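The wedge's rear edge lies on the predicted home line (top (265-322, 255-264)). The flap rests on the wedge, the bar is part-raised, and the key and tin have not moved. Handing in.

```bash
python3 -c "
from rig import env
print(env.sign_off())"
```

```text
the job is handed in; nothing more can be done
None
```

The wedge is home against the stop with the flap sprung down on it; the arm is clear of everything, and the job was handed in at about 14.5 s of the 34 s allowed (no verdict was returned).

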